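# Get the resin body out of its sliding-lid car box for scrutineering

### The arm

A 6-joint arm with a two-finger parallel gripper is mounted at the origin on the work surface. World frame = base frame: x ahead of the robot, y to its left, z up, the work surface at z = 0. Lengths are in m, angles in rad, forces in N, time in s.
With the tool pointing down it reaches from about 0.375 to 0.975 m from the base axis. Payload 3.8 kg.
Tool frame: the origin (TCP) lies at the very end of the fingers, on their centre line; the grasp point (between the pads) lies 19 mm behind it; z points along the fingers, y is the line along which they close (so a half turn about z gives the same grasp; the last joint's range is limited). The gripper opens to 88 mm and grips with 3 to 60 N. Pads are 18 mm wide; open, the fingers measure 123 mm over their backs; the gripper's body (75 mm by 187 mm) begins 45 mm behind the grasp point.
Start: joints at [1.102, 0.264, 1.604, -0, 1.274, -0.037], TCP at [0.282, 0.613, 0.239] pointing down, gripper open.
Joint ranges: [-2.63, 2.63], [-0.94, 2.18], [0.31, 2.57], [-1.31, 4.45], [0, 2.66], [-2.55, 2.55]. Speed limits (rad/s): [2.57, 2.57, 3.14, 3.14, 3.14, 3.14].

### API

Orientations are given as [roll, pitch, yaw] about the fixed x, y, z axes, in that order (R = Rz(yaw) Ry(pitch) Rx(roll)).
In Python, from cell import robot gives the robot as it stands.
- The arm moves only by the shell command python3 -m jog 'ROWS'. ROWS is JSON, one flat list of numbers, 7 for each row, row after row: the finger opening in mm, from 0 to 88.1, then the shift along the tool's x, y, z in mm, then the turn, a rotation vector about the tool's x, y, z in degrees. A call has exactly 8 rows; each row is the pose to reach, as a shift and turn from the pose commanded when the call began, along the tool's axes at that moment; what a row does not reach only later rows make up. A row lasts 1/12 s, in which the tool goes at most 41.7 mm and 7.16 degrees, less where a joint would pass 70% of its speed; a pose out of reach is approached as far as the arm can. A call with a gripper value outside its range is refused whole. The fingers move at their own pace and stop on an object; the grip force is fixed at half the most. Time passes only in rows, so rows that repeat a pose let the fingers close, or fill a call up. It gives the time, the measured TCP pose, the force, the opening and the grip force at its end, in the units of the state.
- robot.read_state(): the state, without advancing time (a new reading comes with each control period).
- robot.get_image(name): name is "scene" or "top"; returns the picture (480x640x3 uint8, red, green, blue); there is no depth.
- robot.camera_params(name): a dict with "mtx" (3x3 intrinsics, pixels), "k1" (the pictures are not rectified: a ray, as slopes to the right and down, at radius r is drawn at 1 + k1 r^2 times it, then the intrinsics apply), "extrinsics" (4x4, takes a point from camera to world coordinates). Camera axes: x right, y down, z forward; pixel columns grow to the right and rows downward; lengths in m; the calibration is good to about 2 mm. A picture is of the moment at which its call begins. camera_params takes no time and is no camera call.
- robot.finish_job(): hands the job in; it is judged then, once.
Trained networks look in the newest picture that a camera, given by its name, has taken for a name from the list of things; names that differ only in an ending like _2 or _b are one class to them, and where a whole thing is asked for, a point or a joint stands for the part that bears it (a point fixed in the world has none). Each returns a list of dicts, best first, with "p" (0 to 1); they miss things now and then, are a little off and sometimes report something else, mostly with a low value. They report only what shows in the picture. A call takes as long as a camera call. They do not tell look-alikes from the thing itself.
- robot.cut_out(label, camera): "region" (480x640 bool, what is visible of it) and "bbox" ([centre column, centre row, width, height] in pixels, round what is visible of it).
The state is a dict: "clock": time; "joints": joint angles; "dq": joint speeds; "effort": joint torques, N m; "tool_pos": TCP position; "orientation": TCP orientation; "contact_force": force on the tool from outside, world axes, zero at the start; "moment": the same for the moment, N m; "grip_width": opening from 0.0 (shut) to 1.0 (fully open); "finger_force": force on a finger pad.
Only numpy, scipy, OpenCV 4.12 (cv2) and the standard library are available. Lean on these libraries where they do the work, as an engineer would, in place of code of your own. Each camera call takes 0.05 s, during which the arm holds its last target. There are 200 camera calls.

### The job

Open the dark wooden car box: raise the pull end of its red sliding lid over the stop lip, draw it out of the grooves and lay the lid flat on the table with its pull upwards. Then take the white resin car body out of the box and set it down gently, without dropping it, on the black scrutineering block, upright, over the middle of the block and in line with its slot (nose either way). Leave the tyre gauge, the brush pad holder and the bumper bar where they are.

Things in the scene. Friction and masses are not known exactly. Their poses are not given: they have to be found in the camera images.
- carbox: Dark wooden car box, does not move, 208 long (its x) x 146 wide x 66 high; origin under its middle. The lid slides out along its -x. Inside: 181 long, 120 wide, floor 6 mm above the table. The shut lid's underside lies at 52 mm on ledges between side rims that stand to 61.5 (2 mm play each side). A fixed blue-grey tin parts chest, 97 mm high, stands beyond it, 0.8 m or more from the robot.
- stop_lip (a point): Middle of the top of the box's stop lip, across the front end, 6 mm thick: 58 mm high, 6 mm above the ledges the lid lies on; the lid's front end stands 1.5 mm behind it. With its rear end left down in the grooves the lid's front end can be raised 6 to 11 mm (tilt 0.032 to 0.058 rad), so over the lip; raised level it jams at 4.5 mm. Axes: the box's.
- groove_end (a point): Middle between the front ends of two brass strips that roof the rear part of the side rims, from here (box x +20) to the back, and make grooves 9.5 mm high for the 5 mm lid; at the height of their undersides, 61.5 mm; they are 4.5 thick. 75 mm of the shut lid is under them: drawn 80 mm or more out, its rear end is free and it can be lifted away. Axes: the box's.
- lid_pull (a point): Centre of the lid's pull: pale wooden bar 64 long (y) x 12 (x) x 18 high on the lid's top. Lid: loose, faded red, 190 (x) x 131 x 5 thick, about 0.1 kg. Axes are the lid's: z up, front end to -x; shut at the start, aligned with the box. Point: 9 mm above the lid's upper face, 14 above its underside, 27 from its front end, 163 from its rear end, on the middle line.
- car_center (a point): Centre of the white resin car body's cabin, 19 mm above its underside; stands on the box floor under the lid. x along the car (nose -x), z up. Body 140 long (76 ahead, 64 behind), 38 high, about 0.07 kg; up to 22 mm height it is 58 wide; from 22 to 38 the cabin is 41 wide with upright sides for 20 mm before and behind this point: pinch it there across the car.
- block: Scrutineering block: a piece of black track board on wood, 210 (its x) x 90 (its y) x 18 high, fixed to the table, with a 4 mm wide slot along the middle of its top (its x) between two copper tapes. Origin: centre of its underside. The table between box and block, nearer the robot than they are, is bare.
- gauge: Steel tyre gauge, a comb-shaped plate 110 (x) x 34 x 4 thick lying on the table; origin under its centre. Leave alone.
- padholder: Black rubber brush pad holder, an open two-pocket tray 80 (x) x 46 x 18 high; origin under its centre. Leave alone.
- bumper: Bent chrome bumper bar, 8 thick, 120 long (y), 26 deep, lying on the table; origin on the table near its middle. Leave alone.
Mind the look-alikes: they are no part of the job. What is shaped like the part that bears lid_pull but blue or green is not meant.

How it is judged:
By the outcome, as a careful person would: the job done as asked, in the order asked, and still so for the second after the job is handed in, with the robot touching nothing.
It also fails if it takes over 64 s, if anything falls off the work surface, if the arm or the gripper's body presses on something with over 40 N, if the wrist force passes 120 N, or if a joint passes its speed limit or range.

## Working session

There is one attempt and no reset: what is moved stays moved. The work goes in short steps, Python scripts to look and compute and a shell command to move; the robot and the scene stay as the last step left them, time stands still between calls to the robot, and variables do not carry over. Pictures are saved under pics/ and viewed, at most 12 in all, crops included, and the job is handed in when it is done.

```bash
mkdir -p pics; ls
cat > h.py <<'E'
import numpy as np, cv2
from cell import robot
from scipy.spatial.transform import Rotation as R
def cam(n):
    p=robot.camera_params(n); return np.array(p["mtx"]),p["k1"],np.array(p["extrinsics"])
def pix2w(n,uv,z):
    K,k1,E=cam(n); uv=np.atleast_2d(np.array(uv,float))
    s=cv2.undistortPoints(uv[:,None],K,np.array([k1,0,0,0.]))[:,0]
    d=np.c_[s,np.ones(len(s))]@E[:3,:3].T; o=E[:3,3]
    return o+d*((z-o[2])/d[:,2])[:,None]
def w2pix(n,P):
    K,k1,E=cam(n); Ei=np.linalg.inv(E)
    return cv2.projectPoints(np.atleast_2d(np.array(P,float)),cv2.Rodrigues(Ei[:3,:3])[0],Ei[:3,3],K,np.array([k1,0,0,0.]))[0][:,0]
def tool():
    s=robot.read_state(); return np.array(s["tool_pos"]),R.from_euler('xyz',s["orientation"]),s
def rect(region,n,z):
    c=max(cv2.findContours(region.astype(np.uint8),0,2)[0],key=cv2.contourArea)[:,0].astype(float)
    w=pix2w(n,c,z)[:,:2]*1000
    (cx,cy),(a,b),t=cv2.minAreaRect(w.astype(np.float32))
    if a<b: t+=90;a,b=b,a
    return np.round([cx,cy,a,b,t],1)
def save(n,f):
    im=robot.get_image(n); cv2.imwrite('pics/'+f,im[:,:,::-1]); return im
E
python3 - <<'E'
from h import *
for n in ("scene","top"):
    save(n,n+"0.png"); print(n,cam(n)[2][:3,3])
    for l,z in (("carbox",.06),("lid_pull",.06),("block",.018),("gauge",.004),("padholder",.018),("bumper",.004)):
        for r in robot.cut_out(l,n)[:3]:
            print(l,round(r["p"],2),np.round(r["bbox"]),rect(r["region"],n,z),r["region"].sum())
print(robot.read_state())
E
```

```text
pics
scene [ 1.26385405 -0.2362743   0.89393338]
carbox 0.58 [411. 287. 134. 109.] [623.  188.3 247.4 179.4 105.5] 3784
lid_pull 0.96 [506. 234.  96.  72.] [565.2 437.8 180.5 130.4  21.4] 3468
lid_pull 0.76 [407. 280. 109.  78.] [609.2 194.9 191.  130.3 104.8] 4687
lid_pull 0.73 [379. 170.  95.  64.] [266.8 267.8 243.  166.5 176. ] 4280
block 0.76 [153. 324.  75.  95.] [ 531.6 -292.2  220.1   96.   158.2] 4553
gauge 0.63 [405. 218.  51.  21.] [399.3 286.3 110.5  38.1  91.5] 408
padholder 0.86 [224. 390.  39.  51.] [ 716.  -202.6   89.6   47.5    3.3] 1245
padholder 0.57 [412. 284. 123. 107.] [591.2 211.4 260.5 187.  106.1] 3327
bumper 0.84 [344. 402.  70.  23.] [789.1  -9.1 124.7  26.8  80.7] 380
top [0.38877164 0.0757728  1.33883028]
carbox 0.74 [260. 194.  88.  69.] [598.  200.1 211.6 155.2 105.4] 1054
carbox 0.16 [336. 132.  44.  16.] [767.1  -6.9 121.2  25.4  81.9] 195
lid_pull 0.84 [215. 343.  73. 102.] [203.1 295.4 242.3 168.7 175.5] 5839
lid_pull 0.8 [154. 226.  66.  74.] [506.6 467.7 183.9 126.3  20.9] 3180
lid_pull 0.68 [258. 193.  76.  64.] [602.7 198.  196.3 133.4 103.5] 3
[... 441 characters left out ...]
9  41.5  10.2  69.4] 48
{'clock': 0.7, 'joints': array([ 1.10209280e+00,  2.63848903e-01,  1.60396122e+00, -1.57588115e-05,
        1.27370352e+00, -3.69362346e-02]), 'dq': array([-0.00040106,  0.00050061,  0.0013326 ,  0.00058928,  0.00085114,
       -0.00050169]), 'effort': array([-1.39248546e-03, -5.01844990e+01, -3.57143283e+01,  7.29129463e-02,
        1.82132330e-02,  3.99807914e-05]), 'tool_pos': array([0.28250647, 0.61305281, 0.23876117]), 'orientation': array([3.14151425e+00, 1.79762732e-05, 2.70982998e+00]), 'contact_force': array([ 0.77255859, -0.08176986, -0.0227068 ]), 'moment': array([ 0.0363704 , -0.03229248, -0.04090827]), 'finger_force': 0.0, 'grip_width': 0.998753323092734}
```

View pics/top0.png

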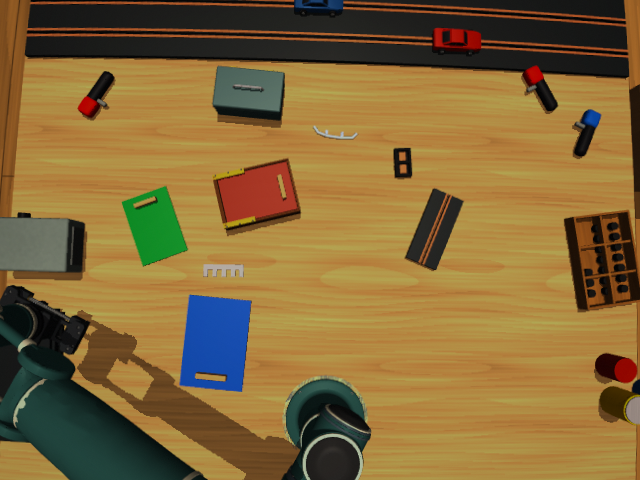

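View pics/scene0.png

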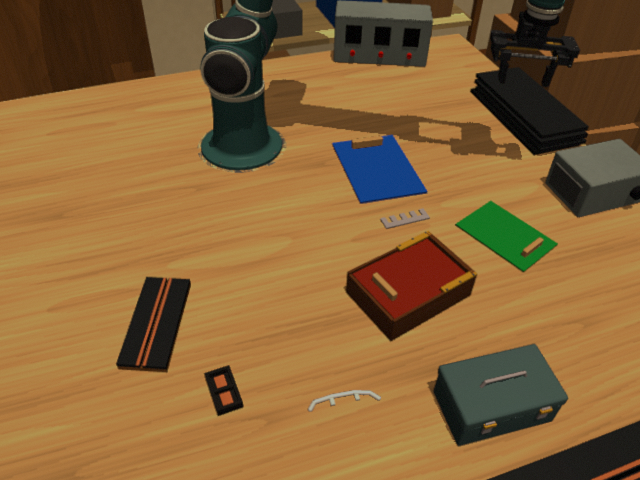

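The top view shows the red-lidded box at (258,193), with its pull at (282,187) on the -y side and the brass strips on the left. The block is at (435,229). The blue and green lids at (215,343) and (154,226) are decoys, and the table between box and block is clear. The scene view agrees, with the pull at (384,285).

```bash
cat >> h.py <<'E'
def pullpose(n,ztop=.075,minp=.3):
    im=robot.get_image(n); hsv=cv2.cvtColor(im,cv2.COLOR_RGB2HSV).astype(int)
    red=((hsv[...,0]<8)|(hsv[...,0]>172))&(hsv[...,1]>120)&(hsv[...,2]>50)
    for r in robot.cut_out("lid_pull",n):
        g=r["region"]
        if red[g].mean()<.5: continue
        c=np.argwhere(g)[:,::-1].astype(np.int32); h=np.zeros(g.shape,np.uint8); cv2.fillConvexPoly(h,cv2.convexHull(c),1)
        h=cv2.erode(h,np.ones((7,7)))
        m=((hsv[...,0]>9)&(hsv[...,0]<28)&(hsv[...,2]>120)&(h>0)).astype(np.uint8)
        k,lab,st,ce=cv2.connectedComponentsWithStats(m)
        i=1+st[1:,4].argmax(); m=lab==i
        return r["p"],m,rect(g,n,ztop-.018),rect(m,n,ztop),im
E
python3 - <<'E'
from h import *
for n in ("scene","top"):
    p,m,lid,pl,im=pullpose(n); print(n,p,m.sum(),lid,pl)
    print(rect(robot.cut_out("block",n)[0]["region"],n,.012))
    hsv=cv2.cvtColor(im,cv2.COLOR_RGB2HSV).astype(int)
    # copper tapes of block
    bb=[r for r in robot.cut_out("block",n)][0]["region"]
    t=bb&(hsv[...,1]>100)&(hsv[...,2]>110); print("tapes",t.sum(),rect(cv2.dilate(t.astype(np.uint8),np.ones((3,3)))>0,n,.018))
E
```

```text
scene 0.81 174 [605.2 196.6 195.7 135.4 104.6] [624.3 131.3  63.9  12.6  15.1]
[ 527.  -293.1  225.2   99.5  158.6]
tapes 679 [ 522.7 -292.3  219.4   51.7  166.8]
top 0.69 106 [602.6 196.9 190.1 133.9 105.4] [619.  132.4  62.9  12.1  14.7]
[ 521.7 -292.4  211.4   95.4  158.1]
tapes 344 [ 521.4 -293.1  214.3   25.3  158. ]
```

```bash
python3 -m jog '[80,-30,-17,0,0,0,0, 80,-62,-36,0,0,0,0, 80,-95,-55,0,0,0,0, 80,-127,-74,0,0,0,0, 80,-160,-93,0,0,0,0, 80,-192,-112,0,0,0,0, 80,-224,-131,0,0,0,0, 80,-254,-148,0,0,0,0]'
python3 -m jog '[60,-32,-19,5,0,0,-6, 60,-64,-37,15,0,0,-12, 60,-96,-56,30,0,0,-18, 60,-128,-75,50,0,0,-24, 60,-160,-93,70,0,0,-30, 60,-192,-112,90,0,0,-35.7, 60,-224,-130,110,0,0,-39.7, 60,-253,-148,119,0,0,-39.7]'
python3 -c "
from h import *
t,r,s=tool();print(t,r.as_euler('xyz',True),s['joints'],s['grip_width'],s['clock'])
d=np.array([.6195,.132,.1])-t;print(r.inv().apply(d)*1000)"
```

```text
clock: 1.77
tool_pos: [0.4521, 0.3705, 0.239]
orientation: [3.141, 0.0, 2.71]
contact_force: [0.5, 0.9, -0.5]
grip_width: 0.908
finger_force: 0.0
clock: 2.43
tool_pos: [0.6185, 0.13, 0.1169]
orientation: [3.141, -0.003, -2.878]
contact_force: [0.4, 0.4, -0.2]
grip_width: 0.678
finger_force: 0.0
[0.61852297 0.13003712 0.1169281 ] [ 179.98355636   -0.18491718 -164.87585741] [ 1.67827115e-01  2.85022523e-01  1.81270634e+00 -2.78661921e-05
  1.04710385e+00 -1.66692086e+00] 0.6779668028180538 2.4333
[-1.5099492   1.63511596 16.92378649]
```

```bash
python3 -m jog '[50,0,0,8,0,0,0, 50,0,0,20,0,0,0, 40,0,0,34,0,0,0, 36,0,0,46,0,0,0, 36,0,0,54,0,0,0, 36,0,0,58,0,0,0, 36,0,0,60,0,0,0, 36,0,0,60,0,0,0]'
python3 -m jog '[0,0,0,0,0,0,0, 0,0,0,0,0,0,0, 0,0,0,0,0,0,0, 0,0,0,0,0,0,0, 0,0,0,0,0,0,0, 0,0,0,0,0,0,0, 0,0,0,0,0,0,0, 0,0,0,0,0,0,0]'
python3 -c "
from h import *
t,r,s=tool();print(t,r.as_euler('xyz',True),s['moment'],s['joints'],s['grip_width']*88.1,s['clock']); save('top','a.png')"
```

```text
clock: 3.1
tool_pos: [0.6186, 0.1328, 0.0594]
orientation: [3.142, -0.001, -2.879]
contact_force: [-0.1, -0.2, 0.6]
grip_width: 0.405
finger_force: 0.0
clock: 3.77
tool_pos: [0.6196, 0.1321, 0.0604]
orientation: [-3.142, 0.001, -2.881]
contact_force: [-1.1, -0.1, 4.4]
grip_width: 0.137
finger_force: 30.0
[0.61960049 0.13207387 0.06043456] [-1.79997583e+02  6.28681141e-02 -1.65050869e+02] [ 0.02561864  0.09692181 -0.01834081] [ 1.70671659e-01  3.47498842e-01  1.84845165e+00  7.01945286e-05
  9.44545574e-01 -1.66107731e+00] 12.099295666753733 3.7667
```

View pics/a.png

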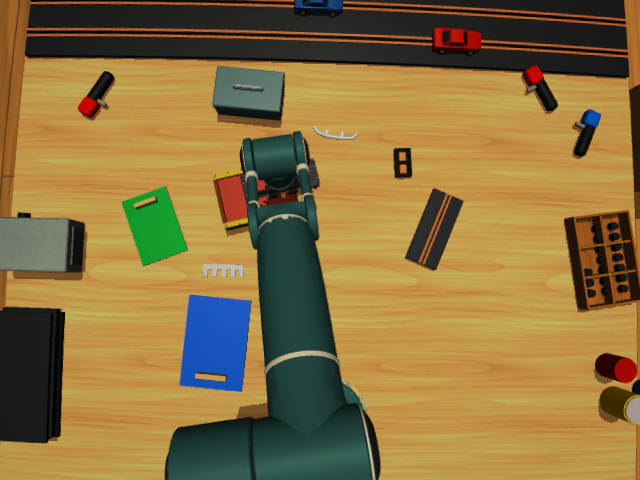

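The pull is gripped (12.1 mm opening, 30 N). The picture shows the gripper over the red lid and nothing else moved. Next I tilt the pull end up about the rear edge.

```bash
python3 -m jog '[0,0,0.1,-1.5,0.5,0,0, 0,0,0.2,-3,1,0,0, 0,0,0.3,-4.5,1.5,0,0, 0,0,0.4,-6,2,0,0, 0,0,0.5,-7.3,2.4,0,0, 0,0,0.5,-7.3,2.4,0,0, 0,0,0.5,-7.3,2.4,0,0, 0,0,0.5,-7.3,2.4,0,0]'
python3 -c "
from h import *
t,r,s=tool();print(t,r.as_euler('xyz',True),s['contact_force'],s['moment'],s['grip_width']*88.1,s['clock'])"
```

```text
clock: 4.48
tool_pos: [0.6187, 0.1327, 0.0668]
orientation: [-3.1, -0.0, -2.88]
contact_force: [0.2, 0.7, -0.9]
grip_width: 0.135
finger_force: 30.0
[0.61869952 0.13268155 0.06680306] [-1.77612332e+02 -2.24510553e-02 -1.65029964e+02] [ 0.20386656  0.73105426 -0.89616675] [ 0.17542574 -0.00415202 -0.07398822] 11.907826431383956 4.4833
```

```bash
python3 -m jog '[0,0,-4,0,0,0,0, 0,0,-10,0,0,0,0, 0,0,-18,0,0,0,0, 0,0,-26,0.1,0,0,0, 0,0,-34,0.1,0,0,0, 0,0,-40,0.2,0,0,0, 0,0,-44,0.2,0,0,0, 0,0,-45,0.2,0,0,0]'
python3 -m jog '[0,0,-6,0,0,0,0, 0,0,-14,0,0,0,0, 0,0,-22,0,0,0,0, 0,0,-30,0.2,0,0,0, 0,0,-38,0.4,0,0,0, 0,0,-44,0.6,0,0,0, 0,0,-47,0.6,0,0,0, 0,0,-47,0.6,0,0,0]'
python3 -c "
from h import *
t,r,s=tool();print(t,r.as_euler('xyz',True),s['contact_force'],s['moment'],s['grip_width']*88.1,s['clock'])
save('scene','b.png')"
```

```text
clock: 5.15
tool_pos: [0.6308, 0.0879, 0.0687]
orientation: [-3.1, -0.0, -2.882]
contact_force: [-0.9, -0.3, -1.1]
grip_width: 0.127
finger_force: 30.0
clock: 5.82
tool_pos: [0.6429, 0.0428, 0.0701]
orientation: [-3.1, 0.0, -2.881]
contact_force: [0.2, 0.6, -1.4]
grip_width: 0.137
finger_force: 30.0
[0.64294716 0.04278393 0.07009242] [-1.77593054e+02  8.07463520e-03 -1.65095935e+02] [ 0.20148426  0.57851085 -1.39690221] [ 0.02636515 -0.01972735 -0.05312677] 12.108756643681005 5.8167
```

View pics/b.png

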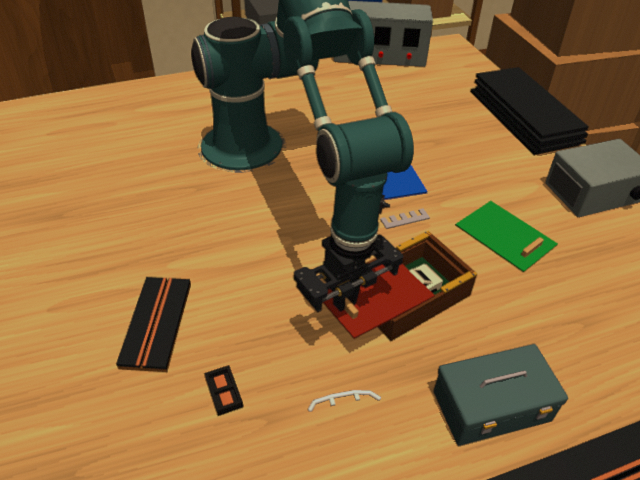

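The lid is drawn about 92 mm out: it shows in the scene view at (380,300) with its rear end clear of the brass strips, and the white car is visible at (427,275). Now I lift, level and carry it.

```bash
python3 -m jog '[0,0,0,-6,0,0,0, 0,0,0,-16,0,0,0, 0,0,0,-28,0,0,0, 0,0,0,-40,-0.5,0,0, 0,0,0,-50,-1.2,0,0, 0,0,0,-57,-1.8,0,0, 0,0,0,-60,-2.4,0,0, 0,0,0,-60,-2.4,0,0]'
python3 -m jog '[0,12,-3,0,0,0,0, 0,38,-11,0,0,0,0, 0,70,-20,0,0,0,0, 0,104,-30,0,0,0,0, 0,138,-40,0,0,0,0, 0,170,-50,0,0,0,0, 0,198,-57,0,0,0,0, 0,211,-60,0,0,0,0]'
python3 -c "
from h import *
t,r,s=tool();print(t,r.as_euler('xyz',True),s['contact_force'],s['moment'],s['grip_width']*88.1,s['clock'])
im=robot.get_image('top');cv2.imwrite('pics/c.png',im[100:400,100:500,::-1])"
```

```text
clock: 6.53
tool_pos: [0.643, 0.0457, 0.1317]
orientation: [3.142, 0.003, -2.881]
contact_force: [0.2, -0.3, -1.4]
grip_width: 0.132
finger_force: 30.0
clock: 7.2
tool_pos: [0.4498, -0.0672, 0.1287]
orientation: [3.14, -0.004, -2.882]
contact_force: [-1.4, -0.8, -2.1]
grip_width: 0.133
finger_force: 30.0
[ 0.4497729  -0.06724238  0.12871537] [ 179.93567425   -0.20147758 -165.11211469] [-1.44543984 -0.77769851 -2.08819615] [-0.01969446 -0.03624898 -0.04658265] 11.743279649008029 7.2
```

View pics/c.png

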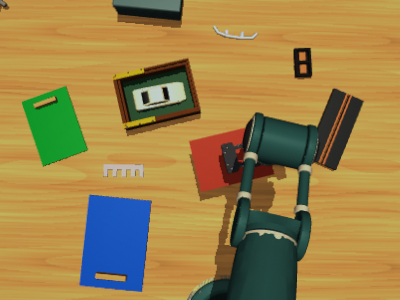

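The box is open with the car in it at (160,95) in the crop, and the lid hangs level over bare table at (225,160). Lowering it.

```bash
python3 -m jog '[0,0,0,6,0,0,0, 0,0,0,20,0,0,0, 0,0,0,40,0,0,0, 0,0,0,62,0,0,0, 0,0,0,82,0,0,0, 0,0,0,97,0,0,0, 0,0,0,105,0,0,0, 0,0,0,108,0,0,0]'
python3 -m jog '[0,0,0,2,0,0,0, 0,0,0,4,0,0,0, 0,0,0,6,0,0,0, 0,0,0,8,0,0,0, 0,0,0,10,0,0,0, 0,0,0,11,0,0,0, 0,0,0,12,0,0,0, 0,0,0,12,0,0,0]'
```

```text
clock: 7.92
tool_pos: [0.4536, -0.0656, 0.0202]
orientation: [3.14, -0.002, -2.88]
contact_force: [-0.8, -0.6, -0.4]
grip_width: 0.131
finger_force: 30.0
clock: 8.58
tool_pos: [0.4536, -0.0664, 0.01]
orientation: [-3.142, 0.0, -2.881]
contact_force: [0.1, -0.0, -0.8]
grip_width: 0.133
finger_force: 30.0
```

Run:
```python
from h import *
n='top'
for z in (.006+.038,):
  for r in robot.cut_out("car_center",n)[:3]:
    print(round(r["p"],2),np.round(r["bbox"]),rect(r["region"],n,.015),r["region"].sum())
im=robot.get_image('top')
cr=im[140:250,200:320];cv2.imwrite('pics/d.png',cv2.resize(cr,None,fx=6,fy=5,interpolation=cv2.INTER_CUBIC)[:,:,::-1])
print(robot.read_state()['tool_pos'])
```

```text
0.69 [260. 197.  54.  26.] [601.6 196.  141.7  64.3 103.9] 1105
0.67 [258. 194.  88.  67.] [605.8 203.3 217.3 159.  105. ] 3284
[ 0.45366387 -0.06635825  0.0100706 ]
```

View pics/d.png

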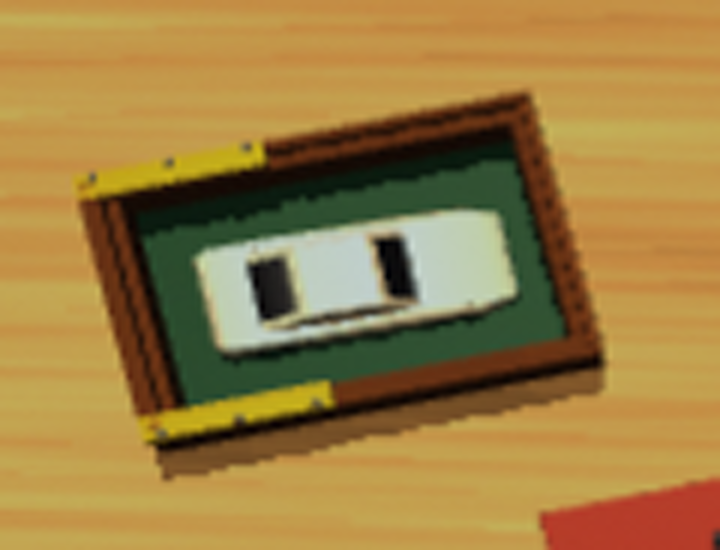

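The car stands inside with its nose to the right (box -x) and its roof centre at about (256,196.6) in the full picture, clear of the walls. I seat the lid and release it, and fit the car's pose.

```bash
python3 -m jog '[0,0,0,0.5,0,0,0, 0,0,0,1,0,0,0, 0,0,0,1.5,0,0,0, 0,0,0,2,0,0,0, 0,0,0,2,0,0,0, 0,0,0,2,0,0,0, 20,0,0,2,0,0,0, 40,0,0,2,0,0,0]'
python3 -m jog '[50,0,0,0,0,0,0, 60,0,0,0,0,0,0, 60,0,0,-10,0,0,0, 70,0,0,-30,0,0,0, 80,0,0,-55,0,0,0, 84,0,0,-85,0,0,0, 84,0,0,-115,0,0,0, 84,0,0,-145,0,0,0]'
cat > fit.py <<'E'
from h import *
from scipy.optimize import minimize
def fit(z0,p0,n='top'):
    im=robot.get_image(n)
    rs=[r for r in robot.cut_out("car_center",n) if 500<r["region"].sum()<2200]
    m=rs[0]["region"].astype(float); ms=cv2.GaussianBlur(m,(0,0),1)
    def box(a,b,w,z,z1): return [(x,y,q) for x in(a,b) for y in(-w,w) for q in(z,z1)]
    A=np.array(box(-76,64,29,0,22)); B=np.array(box(-22,22,20.5,22,38))
    def cost(p):
        c,s=np.cos(p[2]),np.sin(p[2]); M=np.array([[c,-s,0],[s,c,0],[0,0,1]]); im=np.zeros(m.shape,np.uint8)
        for Q in(A,B):
            w=Q@M.T/1000+[p[0]/1000,p[1]/1000,z0]; h=cv2.convexHull(w2pix(n,w).astype(np.float32))
            cv2.fillConvexPoly(im,np.round(h*16).astype(np.int32),1,shift=4)
        return ((cv2.GaussianBlur(im.astype(float),(0,0),1)-ms)**2).sum()
    r=minimize(cost,p0,method='Nelder-Mead',options=dict(initial_simplex=np.array(p0)+np.array([[0,0,0],[6,0,0],[0,6,0],[0,0,.08]])))
    return r.x[0],r.x[1],np.degrees(r.x[2]),r.fun,m.sum()
E
python3 - <<'E'
from fit import *
print(fit(.006,[602,197,np.radians(105)]))
print(pix2w('top',[[256,196.6]],.044))
p,m,lid,pl,im=pullpose('top',.023); print('lid',p,lid,pl)
t,r,s=tool();print(t,r.as_euler('xyz',True),s['joints'],s['clock'])
E
```

```text
clock: 9.35
tool_pos: [0.4539, -0.0664, 0.008]
orientation: [-3.141, 0.001, -2.881]
contact_force: [-0.2, -0.5, 0.0]
grip_width: 0.262
finger_force: 0.0
clock: 10.02
tool_pos: [0.4533, -0.0663, 0.1549]
orientation: [-3.142, 0.0, -2.88]
contact_force: [0.6, -0.9, -0.2]
grip_width: 0.863
finger_force: 0.0
(np.float64(599.935471409485), np.float64(199.54723443817338), np.float64(102.96352840725432), np.float64(34.3014641867475), np.float64(1093.0))
[[0.59277047 0.20085406 0.044     ]]
lid 0.91 [431.7  17.4 158.4 135.2 104.2] [444.8 -50.6  19.9  10.4 162.6]
[ 0.45453402 -0.06650369  0.15456548] [-1.79916779e+02  1.66949282e-01 -1.65041286e+02] [-1.99507365e-01 -8.12584478e-02  2.14119163e+00 -6.82833045e-06
  1.07840371e+00 -2.03137717e+00] 10.2167
```

```bash
python3 -m jog '[84,-6,6,0,0,0,5, 80,-18,19,0,0,0,11, 75,-32,34,0,0,0,17, 70,-46,49,0,0,0,23, 66,-60,64,0,0,0,29, 62,-75,79,0,0,0,35, 62,-90,95,0,0,0,41, 62,-104,110,0,0,0,45.8]'
python3 -m jog '[62,1,22,0,0,0,6.5, 62,2,46,0,0,0,13, 62,3,70,0,0,0,19.5, 62,4,95,0,0,0,26, 62,5,120,0,0,0,32.5, 62,6,138,0,0,0,38.5, 62,6,148,0,0,0,43, 62,6,151,0,0,0,45.8]'
python3 -m jog '[62,0,0,5,0,0,0, 62,0,0,15,0,0,0, 62,0,0,28,0,0,0, 62,0,0,41,0,0,0, 62,0,0,50,0,0,0, 62,0,0,55,0,0,0, 62,0,0,57,0,0,0, 62,0,0,57,0,0,0]'
python3 - <<'E'
from h import *
t,r,s=tool();print(t,r.as_euler('xyz',True),s['joints'],s['grip_width']*88.1,s['clock'])
print(r.inv().apply(np.array([.5985,.2,.0305])-t)*1000)
im=robot.get_image('scene');cv2.imwrite('pics/e.png',cv2.resize(im[200:350,320:500],None,fx=4,fy=4)[:,:,::-1])
E
```

```text
clock: 10.88
tool_pos: [0.5245, 0.0677, 0.1507]
orientation: [-3.139, -0.003, 2.598]
contact_force: [-0.2, 0.6, 1.1]
grip_width: 0.702
finger_force: 0.0
clock: 11.55
tool_pos: [0.5973, 0.2009, 0.1503]
orientation: [-3.138, -0.0, 1.802]
contact_force: [-0.0, -0.8, 0.1]
grip_width: 0.702
finger_force: 0.0
clock: 12.22
tool_pos: [0.5975, 0.1992, 0.0951]
orientation: [-3.14, 0.0, 1.804]
contact_force: [-0.6, -0.4, -0.4]
grip_width: 0.701
finger_force: 0.0
[0.59748865 0.19916355 0.09506304] [-1.79915841e+02  5.35732204e-03  1.03353180e+02] [ 2.82216888e-01  3.03173045e-01  1.83425398e+00 -2.51159995e-05
  1.00563729e+00  4.91734734e-02] 61.75814144365589 12.2167
[ 0.58630416  1.27201969 64.56119116]
```

View pics/e.png

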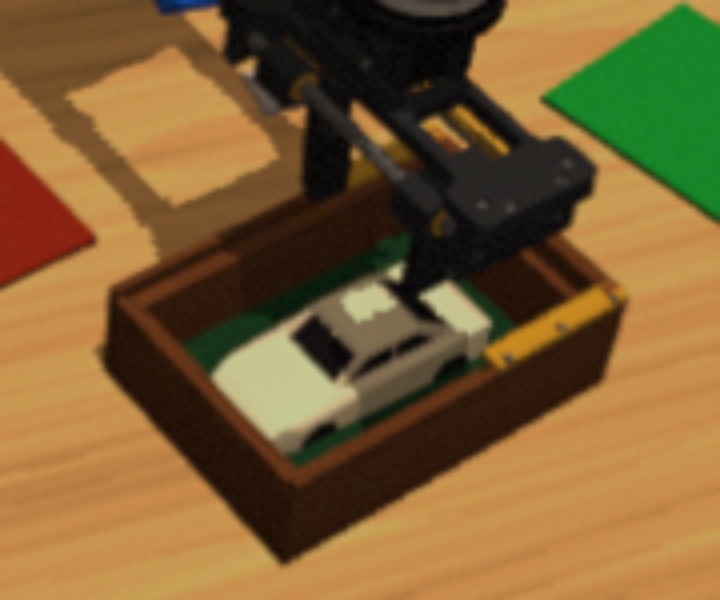

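The crop shows the car's cabin roof at around (375,305) and the open fingers straddling it from above, tips at (320,195) and (430,285). I check the planned spot by projection.

Run:
```python
from h import *
a=np.radians(103.4);c=np.array([.5985,.2]);u=np.array([np.cos(a),np.sin(a)]);v=np.array([-u[1],u[0]])
f=lambda P:np.round((w2pix('scene',P)-[320,200])*4)
print('tcp',f([robot.read_state()['tool_pos']]))
for n,x,y,z in(('roof',0,0,44),('roofNE',20,20.5,44),('',20,-20.5,44),('',-20,20.5,44),('',-20,-20.5,44),('nose',-76,29,15),('nose',-76,-29,15),('tail',64,-29,28),('tail',64,29,28)):
    print(n,x,y,f([[*(c+(u*x+v*y)/1000),z/1000]]))
```

```text
tcp [[371. 232.]]
roof 0 0 [[358. 306.]]
roofNE 20 20.5 [[364. 264.]]
 20 -20.5 [[416. 316.]]
 -20 20.5 [[301. 295.]]
 -20 -20.5 [[353. 348.]]
nose -76 29 [[195. 367.]]
nose -76 -29 [[265. 445.]]
tail 64 -29 [[490. 314.]]
tail 64 29 [[416. 243.]]
```

```bash
python3 -m jog '[62,3.5,1,4,0,0,0, 62,3.5,1,12,0,0,0, 62,3.5,1,23,0,0,0, 62,3.5,1,34,0,0,0, 62,3.5,1,44,0,0,0, 62,3.5,1,53,0,0,0, 62,3.5,1,60,0,0,0, 62,3.5,1,63,0,0,0]'
python3 -m jog '[62,0,0,0,0,0,0, 50,0,0,0,0,0,0, 36,0,0,0,0,0,0, 36,0,0,0,0,0,0, 36,0,0,0,0,0,0, 36,0,0,0,0,0,0, 36,0,0,0,0,0,0, 36,0,0,0,0,0,0]'
python3 - <<'E'
from h import *
t,r,s=tool();print(t,s['contact_force'],s['moment'],s['grip_width']*88.1)
im=robot.get_image('scene');cv2.imwrite('pics/f.png',cv2.resize(im[200:350,320:500],None,fx=4,fy=4)[:,:,::-1])
E
```

```text
clock: 12.93
tool_pos: [0.597, 0.2028, 0.0309]
orientation: [-3.139, 0.0, 1.804]
contact_force: [-0.6, -0.2, -0.5]
grip_width: 0.703
finger_force: 0.0
clock: 13.6
tool_pos: [0.5989, 0.2034, 0.0339]
orientation: [3.14, -0.0, 1.804]
contact_force: [-0.0, -0.2, 3.1]
grip_width: 0.463
finger_force: 30.0
[0.59892747 0.20337417 0.03385548] [-0.04840092 -0.19604358  3.11881506] [-0.04121564 -0.07190338  0.01678218] 40.814755256695626
```

View pics/f.png

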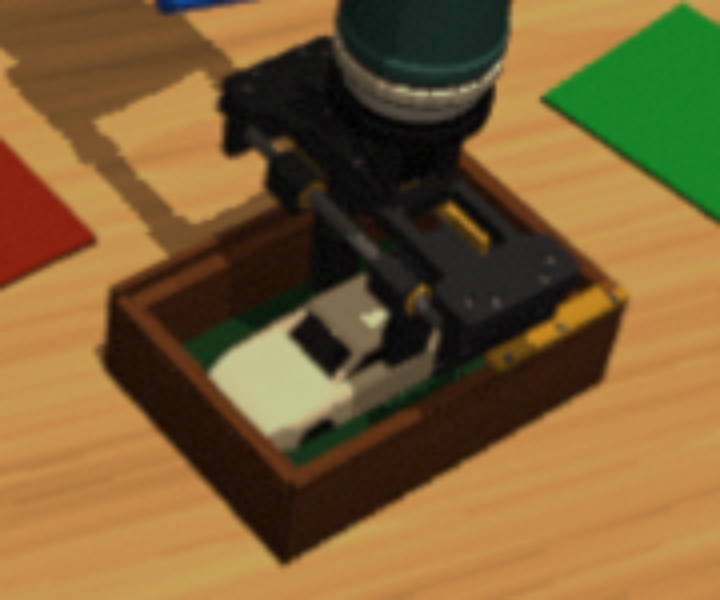

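The cabin is gripped (40.8 mm, 30 N), with the fingers at mid-cabin. I lift it straight up, then transfer it.

```bash
python3 -m jog '[36,0,0,-3,0,0,0, 36,0,0,-10,0,0,0, 36,0,0,-22,0,0,0, 36,0,0,-38,0,0,0, 36,0,0,-55,0,0,0, 36,0,0,-72,0,0,0, 36,0,0,-84,0,0,0, 36,0,0,-90,0,0,0]'
python3 - <<'E'
from h import *
t,r,s=tool();print(t,r.as_euler('xyz',True),s['contact_force'],s['moment'],s['grip_width']*88.1)
im=robot.get_image('scene');cv2.imwrite('pics/g.png',cv2.resize(im[150:300,320:500],None,fx=4,fy=4)[:,:,::-1])
a=r.as_euler('xyz')[2];u=np.array([np.cos(a),np.sin(a)]);v=np.array([-u[1],u[0]])
for x,y,z in((-76,-29,-10),(-76,29,-10),(0,0,19),(64,-29,-10),(64,-29,3),(0,-29,-19)):
    print(x,y,z,np.round((w2pix('scene',[[*(t[:2]+(u*x+v*y)/1000),t[2]-.009+z/1000]])-[320,150])*4))
E
```

```text
clock: 14.32
tool_pos: [0.5995, 0.2036, 0.1261]
orientation: [3.138, -0.0, 1.804]
contact_force: [0.4, 0.1, -0.4]
grip_width: 0.459
finger_force: 30.0
[0.59946622 0.20355362 0.12605527] [ 1.79781137e+02 -1.25421639e-02  1.03361492e+02] [ 0.44852433  0.05724083 -0.36683931] [-0.03668986  0.04945012 -0.0127343 ] 40.466565779978076
-76 -29 -10 [[294. 518.]]
-76 29 -10 [[218. 439.]]
0 0 19 [[392. 373.]]
64 -29 -10 [[525. 403.]]
64 -29 3 [[530. 384.]]
0 -29 -19 [[420. 467.]]
```

View pics/g.png

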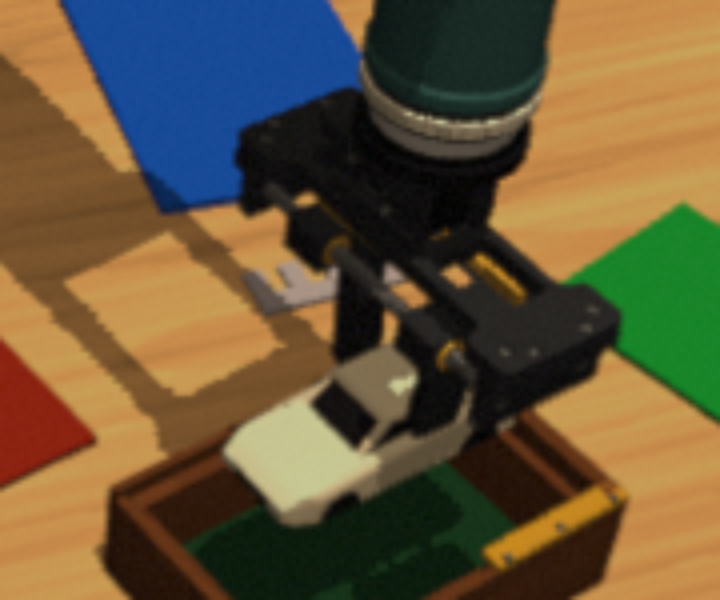

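The car hangs level in the grip and matches the projection to about 2 mm. Moving to above the block.

```bash
python3 -m jog '[36,-10,-4,0,0,0,0, 36,-32,-13,0,0,0,0, 36,-62,-26,0,0,0,0, 36,-94,-39,0,0,0,0, 36,-126,-52,0,0,0,0, 36,-158,-66,0,0,0,0, 36,-190,-79,0,0,0,0, 36,-224,-93,0,0,0,0]'
python3 -m jog '[36,-34,-14,0,0,0,-5, 36,-68,-28,0,0,0,-11.5, 36,-102,-42,0,0,0,-18, 36,-136,-56,0,0,0,-24.5, 36,-170,-71,0,0,0,-31, 36,-202,-84,0,0,0,-37.5, 36,-226,-94,0,0,0,-44, 36,-239,-99,0,0,0,-50]'
python3 -m jog '[36,0,0,2,0,0,-3, 36,0,0,8,0,0,-4.8, 36,0,0,16,0,0,-4.8, 36,0,0,24,0,0,-4.8, 36,0,0,30,0,0,-4.8, 36,0,0,34,0,0,-4.8, 36,0,0,36,0,0,-4.8, 36,0,0,36,0,0,-4.8]'
python3 - <<'E'
from h import *
t,r,s=tool();print(t,r.as_euler('xyz',True),s['contact_force'],s['joints'],s['grip_width']*88.1)
print(r.inv().apply(np.array([.5195,-.2917,.045])-t)*1000)
im=robot.get_image('scene');cv2.imwrite('pics/i.png',cv2.resize(im[230:380,80:260],None,fx=4,fy=4)[:,:,::-1])
E
```

```text
clock: 15.03
tool_pos: [0.5574, -0.0381, 0.1214]
orientation: [-3.139, -0.001, 1.804]
contact_force: [0.4, -0.3, -0.6]
grip_width: 0.457
finger_force: 30.0
clock: 15.7
tool_pos: [0.5159, -0.2948, 0.1215]
orientation: [-3.141, -0.002, 2.68]
contact_force: [0.3, 0.6, -0.0]
grip_width: 0.461
finger_force: 30.0
clock: 16.37
tool_pos: [0.5179, -0.2911, 0.0861]
orientation: [3.141, -0.002, 2.761]
contact_force: [0.3, 0.1, -0.9]
grip_width: 0.461
finger_force: 30.0
[ 0.51791856 -0.29113243  0.08607873] [ 1.79986930e+02 -8.74928117e-02  1.58175787e+02] [ 0.26291229  0.13494327 -0.85142847] [-5.54000737e-01  2.52431756e-01  1.91914781e+00 -4.63800884e-05
  9.71556592e-01 -1.74386633e+00] 40.638574591571526
[-1.74182004  0.05165783 41.07613335]
```

View pics/i.png

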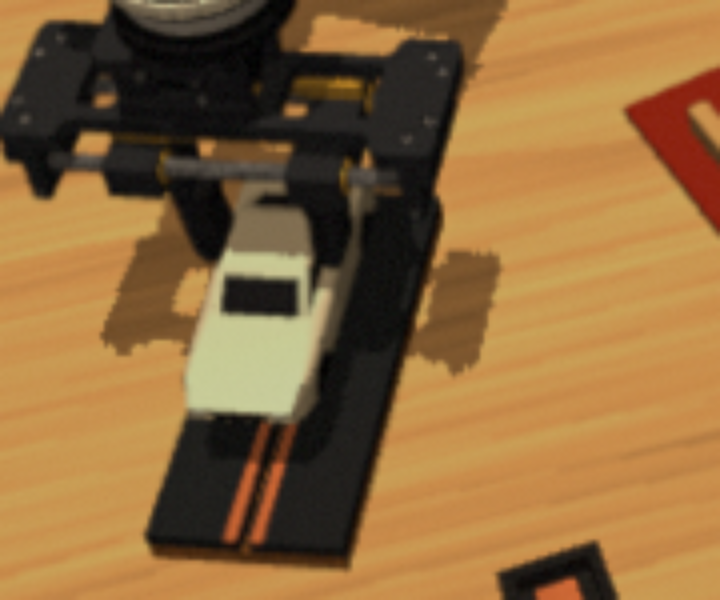

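The car is over the block, in line with the slot (nose toward the camera at (250,400) in the crop), at a safe height. Lowering it.

```bash
python3 -m jog '[36,-0.5,0,4,0,0,0, 36,-1,0,11,0,0,0, 36,-1,0,19,0,0,0, 36,-1,0,26,0,0,0, 36,-1,0,31,0,0,0, 36,-1,0,35,0,0,0, 36,-1,0,37,0,0,0, 36,-1,0,37,0,0,0]'
python3 -m jog '[36,0,0,0.3,0,0,0, 36,0,0,0.6,0,0,0, 36,0,0,0.9,0,0,0, 36,0,0,1.2,0,0,0, 36,0,0,1.5,0,0,0, 36,0,0,1.8,0,0,0, 36,0,0,2,0,0,0, 36,0,0,2,0,0,0]'
```

```text
clock: 17.08
tool_pos: [0.5188, -0.2918, 0.0492]
orientation: [3.141, -0.001, 2.76]
contact_force: [0.4, -0.0, -0.9]
grip_width: 0.456
finger_force: 30.0
clock: 17.75
tool_pos: [0.5193, -0.292, 0.048]
orientation: [-3.142, -0.0, 2.76]
contact_force: [0.1, 0.4, -0.7]
grip_width: 0.457
finger_force: 30.0
```

```bash
python3 -m jog '[36,0,0,0.3,0,0,0, 36,0,0,0.6,0,0,0, 36,0,0,0.8,0,0,0, 36,0,0,1,0,0,0, 36,0,0,1.2,0,0,0, 36,0,0,1.4,0,0,0, 36,0,0,1.5,0,0,0, 36,0,0,1.5,0,0,0]'
```

```text
clock: 18.42
tool_pos: [0.5193, -0.292, 0.0465]
orientation: [3.142, -0.0, 2.76]
contact_force: [0.2, -0.1, -0.6]
grip_width: 0.46
finger_force: 30.0
```

```bash
python3 -m jog '[36,0,0,0.2,0,0,0, 36,0,0,0.4,0,0,0, 36,0,0,0.6,0,0,0, 36,0,0,0.8,0,0,0, 36,0,0,1,0,0,0, 36,0,0,1,0,0,0, 36,0,0,1,0,0,0, 36,0,0,1,0,0,0]'
```

```text
clock: 19.08
tool_pos: [0.5193, -0.2921, 0.0458]
orientation: [-3.142, 0.0, 2.76]
contact_force: [-1.4, 0.6, 3.4]
grip_width: 0.463
finger_force: 30.0
```

Contact at z=45.8 mm, as predicted. Releasing and retreating.

```bash
python3 -m jog '[42,0,0,0,0,0,0, 46,0,0,0,0,0,0, 52,0,0,0,0,0,0, 60,0,0,0,0,0,0, 66,0,0,0,0,0,0, 70,0,0,0,0,0,0, 70,0,0,0,0,0,0, 70,0,0,0,0,0,0]'
python3 -m jog '[70,0,0,-4,0,0,0, 70,0,0,-12,0,0,0, 70,0,0,-26,0,0,0, 70,0,0,-44,0,0,0, 70,0,0,-64,0,0,0, 70,0,0,-86,0,0,0, 70,0,0,-108,0,0,0, 70,0,0,-126,0,0,0]'
python3 -m jog '[70,0,60,-5,0,0,0, 70,0,-30,-10,0,0,0, 70,0,-60,-15,0,0,0, 70,0,-90,-20,0,0,0, 70,0,-120,-20,0,0,0, 70,0,-150,-20,0,0,0, 70,0,-175,-20,0,0,0, 70,0,-180,-20,0,0,0]'
python3 - <<'E'
from fit import *
t,r,s=tool();print(t,s['clock'])
print(fit(.018,[519,-292,np.radians(158)]))
p,m,lid,pl,im=pullpose('top',.023); print('lid',p,lid,pl)
im=robot.get_image('scene');cv2.imwrite('pics/j.png',im[:,:,::-1])
E
```

```text
clock: 19.75
tool_pos: [0.5193, -0.2921, 0.0455]
orientation: [-3.142, -0.0, 2.76]
contact_force: [0.2, 0.4, -0.6]
grip_width: 0.796
finger_force: 0.0
clock: 20.42
tool_pos: [0.5199, -0.2924, 0.1743]
orientation: [-3.141, 0.002, 2.76]
contact_force: [0.2, -0.1, -0.1]
grip_width: 0.795
finger_force: 0.0
clock: 21.08
tool_pos: [0.4508, -0.4629, 0.1927]
orientation: [-3.139, 0.001, 2.757]
contact_force: [0.2, -0.2, 0.9]
grip_width: 0.796
finger_force: 0.0
[ 0.45078445 -0.46293124  0.19266182] 21.0833
(np.float64(519.6388539602702), np.float64(-291.7410169943607), np.float64(158.04736321085002), np.float64(59.36990681365505), np.float64(1071.0))
lid 0.86 [435.3  -0.8 190.7 132.4 104.8] [452.8 -65.4  62.9  12.   15.1]
```

View pics/j.png

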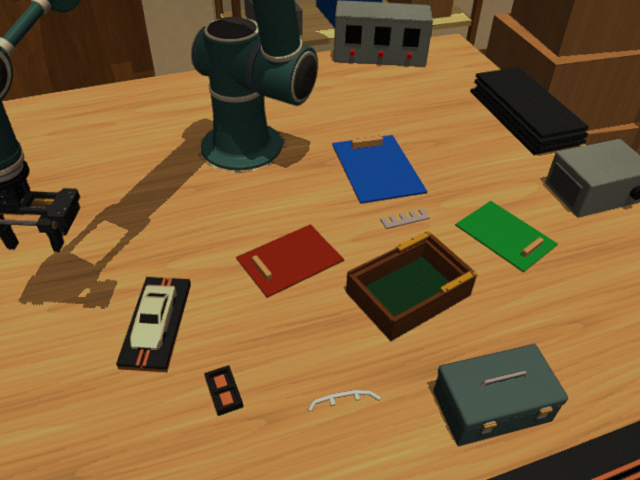

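The car sits upright, centred and in line on the block at (153,318). The lid lies flat with its pull up at (290,260), the box is empty, and the gauge, pad holder and bumper are unmoved.

```bash
python3 -c "
from cell import robot
print(robot.finish_job())"
```

```text
the job is handed in; nothing more can be done
None
```

The job is handed in at about 21 s of the 64 s allowed: the lid lies flat on the table with its pull up, and the car sits upright in the middle of the block, in line with its slot. The tyre gauge, pad holder and bumper bar look unmoved in the last picture.

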